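Load a staple strip into the bench tacker

ROBOT

A 6-joint arm with a two-finger parallel gripper is mounted at the origin on a cart in front of the work surface, level with it; the furniture and walls round the work are solid. World frame = base frame: x ahead of the robot, y to its left, z up, the work surface at z = 0. Lengths are in m, angles in rad, forces in N, time in s.
With the tool pointing down it reaches from about 0.325 to 0.9 m from the base axis. Payload 6.1 kg.
Tool frame: the origin (TCP) lies on the centre line of the jaws, within the pads' length; the fingertips stand 8 mm ahead of it and the grasp point (between the pads) lies 11 mm behind it; z points along the fingers, y is the line along which they close (so a half turn about z gives the same grasp; the last joint's range is limited). The gripper opens to 85 mm and grips with 20 to 120 N. Pads are 22 mm wide; open, the fingers measure 114 mm over their backs; the gripper's body (76 mm by 85 mm) begins 54 mm behind the grasp point. The pads swing forward as they close: fully open they stand 13 mm farther back than shut.
Start: joints at [1.148, 0.22, 1.526, -0, 1.395, -0.126], TCP at [0.183, 0.598, 0.239] pointing down, gripper open.
Joint ranges: [-2.98, 2.98], [-0.91, 2.08], [0.09, 2.57], [-1.24, 4.39], [0.2, 2.65], [-2.68, 2.68]. Speed limits (rad/s): [2.57, 2.57, 3.01, 3.14, 3.14, 3.14].

INTERFACE

Orientations are given as a unit quaternion [w, x, y, z].
In Python, from workcell import r, optics, workorder, models gives the robot as it stands.
- The arm moves only by the tool move_arm, never from a script. Its argument "plan" is a list of rows, each an object with "dp": the shift along the tool's x, y, z as a fraction of full scale, a list of three; "angular": the turn, a rotation vector about the tool's x, y, z as a fraction of full scale, a list of three; "hand": the opening, from 0 (shut) to 1 (fully open). In form: [{"dp": [x, y, z], "angular": [rx, ry, rz], "hand": hand}, ...]. A call has 1 to 12 rows; each row shifts and turns the commanded pose from where the row before left it, along the tool's axes as they then stand; what a row does not reach is not made up. Full scale, the value 1, is 0.1 m for a shift and 60 degrees for a turn. A row lasts 1/12 s, in which the tool goes at most 41.7 mm and 7.16 degrees, less where a joint would pass 70% of its speed; a pose out of reach is approached as far as the arm can. A call with a number of a shift or a turn outside -1 to 1 is refused whole. A call with a gripper value outside its range is refused whole. The fingers move at their own pace and stop on an object; "force" is the grip in N (left out, the last holds). Time passes only in rows, so rows that do not move let the fingers close. It gives the time, the measured TCP pose, the force, the opening and the grip force at its end, in the units of the state.
- r.sense(): the state, without advancing time (a new reading comes with each control period).
- optics.read_camera(name): name is "side" or "top"; returns (picture, depth): 480x640x3 uint8, red, green, blue; 480x640 float32, m along the optical axis (not along the pixel's ray), 0 where there is no reading.
- optics.camera_model(name): a dict with "intrinsics" (3x3 intrinsics, pixels), "R" (3x3) and "t" (3): a world point X has camera coordinates R X + t. Camera axes: x right, y down, z forward; pixel columns grow to the right and rows downward; lengths in m; the calibration is good to about 2 mm. A picture is of the moment at which its call begins. camera_model takes no time and is no camera call.
- workorder.close_job(): hands the job in; it is judged then, once.
Trained networks look in the newest picture that a camera, given by its name, has taken for a name from the list of things; names that differ only in an ending like _2 or _b are one class to them, and where a whole thing is asked for, a point or a joint stands for the part that bears it (a point fixed in the world has none). Each returns a list of dicts, best first, with "conf" (0 to 1); they miss things now and then, are a little off and sometimes report something else, mostly with a low value. They report only what shows in the picture. A call takes as long as a camera call. They do not tell look-alikes from the thing itself.
- models.recognise(camera, query): "box" ([left, top, width, height] as shares, 0 to 1, of the picture: columns of its width, rows of its height, round what is visible of it).
- models.pinpoint(camera, query): "point" ([column, row] as shares, 0 to 1, of the picture: columns of its width, rows of its height: a listed point, or the origin of a listed thing).
The state is a dict: "t": time; "joint_positions": joint angles; "joint_velocities": joint speeds; "effort": joint torques, N m; "ee_pos": TCP position; "eef_rot": TCP orientation; "contact_force": force on the tool from outside, world axes, zero at the start; "wrist_torque": the same for the moment, N m; "opening": opening from 0.0 (shut) to 1.0 (fully open); "grasp_force": force on a finger pad.
Only numpy, scipy, OpenCV 4.12 (cv2) and the standard library are available. Lean on these libraries where they do the work, as an engineer would, in place of code of your own. Each camera call takes 0.05 s, during which the arm holds its last target. There are 200 camera calls.

TASK

Load the staple strip, legs down, into the channel of the bench tacker's magazine: gently push the spring follower back with the end of the strip until the strip drops behind the nose stop and lies fully home on the channel floor. Let go of it, then slide the cover rail fully shut over it. Do not ram or bottom the follower or force the rail, and leave the glass strip, glass cutter and glass pot alone.

Things in the scene. Friction and masses are not known exactly. Their poses are not given: they have to be found in the camera images.
- tacker: Magazine of a bench frame tacker, fixed to the table; grey base plate 196 (x) x 76 (y) x 10 mm, from x = -71 to +125 mm. Origin on the table top under the channel's centre line, x along the channel from nose to rear, z up. Strip or robot may press on it (follower, nose, channel, rail) with at most 22 N. Nothing before the nose stands higher than the nose.
- channel_floor (a point): Point on the channel's floor, at x = -10, y = 0, z = 14 mm in the tacker's frame: where the underside of the loaded strip is centred at the middle setting (e = 0). Channel: 17 mm wide inside up to z = 22 mm, above that its steel lips flare out to 27 mm wide inside, 30 mm outside, at the top, z = 29 mm; it runs from x = -66 to +110 mm.
- nose_mid_setting (a point): Where the top of the nose stop's rear face would be at e = 0: x = -45, z = 24 mm in the tacker's frame. Nose stop (9 mm long) and follower sit on one insert, clamped in the channel at an unmeasured setting e from -11 to +11 mm along the tacker's x, to be found by touch or seen; the nose's rear face really lies at x = -45 mm + e.
- follower_mid_setting (a point): Where the top of the follower's front face would be at e = 0: x = 5, z = 43 mm in the tacker's frame; really at x = 5 mm + e at rest. Steel block 13.5 mm wide, z = 15 to 43 mm. It yields to +x: 2.5 N at rest, 5.5 N at 20 mm back (the strip then clears the nose), hard end stop at 23 mm. Push it with the strip held level just above the lips, then lower.
- strip: Strip of steel staples standing upright on the table, legs down: 70 (x) x 14 (y) x 28 (z) mm, about 90 g. Origin at the centre of its underside, x along its length, z up. The two ends are alike. Seated, its top stands 13 mm above the channel lips, so the fingers can hold it there across its 14 mm width.
- rail (a joint): Cover rail, an aluminium inverted U 96 mm long, 31 mm wide, top at z = 48 mm in the tacker's frame. 0 = shut against its end stop (covers x = -59 to +37 mm); the value in m is its opening towards the tacker's +x, at most 0.116; it starts 0.102 to 0.112 open, clear of the follower. 4 N of friction hold it anywhere. It passes 3 mm over a seated strip and runs into one not seated.
- rail_tab (a point): Centre of the top of the black thumb tab on the rail: 10 (tacker x) x 22 (tacker y) mm, 19 mm tall above the rail, top at z = 67 mm in the tacker's frame. It lies on the centre line at x = the rail's joint value. Push it towards the tacker's -x to shut the rail.
- glass_strip: Bystander: strip of rippled sheet glass, 46 x 147 x 4 mm, lying flat; origin under its centre.
- cutter: Bystander: glass cutter, a dark blue pen-like tool 170 mm long, 14 mm thick, lying; origin under its middle.
- pot: Bystander: low round open glass pot, diameter 87 mm, 50 mm high; origin under its centre.
Mind the look-alikes: they are no part of the job. Of the things that look like the strip, take the one that is nearest to the robot's base at the start.

How it is judged:
On the way:
1. the strip lies on the channel floor between nose and follower, let go by the fingers, while the rail is still open (z of strip in the frame of tacker below 0.0165 m and x of strip in the frame of tacker between -0.0235 and 0.0035 m and y of strip in the frame of tacker between -0.003 and 0.003 m and angle between strip's own z axis and vertical below 0.1 rad and contact force between strip and the fingers below 0.2 N and value of joint rail above 0.07 m), for 0.2 s.
At the end, for the whole second after the job is handed in: The strip lies at rest, legs down, on the channel floor (underside within 2.5 mm of it, within 3 mm of the centre line, tilted less than 0.1 rad, its centre within 13.5 mm of x = -10 mm in the tacker's frame), that is between nose stop and follower, and the rail is shut to within 3 mm (z of strip in the frame of tacker below 0.0165 m and x of strip in the frame of tacker between -0.0235 and 0.0035 m and y of strip in the frame of tacker between -0.003 and 0.003 m and angle between strip's own z axis and vertical below 0.1 rad and linear speed of strip below 0.02 m/s and value of joint rail below 0.003 m); the robot touches nothing.
It fails at once if the strip presses on the magazine (follower, nose, channel, rail) with more than 22 N (contact force between strip and tacker above 22 N).
It fails at once if the robot presses on the magazine with more than 22 N (contact force between any of the arm, the fingers and tacker above 22 N).
It fails at once if a bystander is moved by more than 20 mm (distance of any of glass_strip, cutter, pot from where it was at the start of the episode above 0.02 m).
It also fails if it takes over 58 s, if anything falls off the work surface, if the arm or the gripper's body presses on something with over 40 N, if the wrist force passes 120 N, or if a joint passes its speed limit or range.

## Working session

There is one attempt and no reset: what is moved stays moved. The work goes in short steps, Python scripts to look and compute and a tool call to move; the robot and the scene stay as the last step left them, time stands still between calls to the robot, and variables do not carry over. Pictures are saved under pics/ and viewed, at most 10 in all, crops included, and the job is handed in when it is done.

Besides the shell and the picture viewer there is one more tool, called as a command line: name --argument value ..., lists and objects as JSON in quotes. move_arm: Moves the arm, as the interface text tells. Its arguments: {"type":"object","properties":{"plan":{"type":"array"},"force":{"type":"number"}},"required":["plan"]}

```bash
mkdir -p pics
python3 - <<'E'
from workcell import r, optics, workorder, models
import cv2, numpy as np
s=r.sense(); print(s)
for c in ("side","top"):
    im,d=optics.read_camera(c); cv2.imwrite(f"pics/{c}0.png",im[:,:,::-1]); np.save(f"pics/{c}0.npy",d)
    m=optics.camera_model(c); print(c,m)
    for q in ("tacker","strip","rail","rail_tab","glass_strip","cutter","pot","channel_floor","follower_mid_setting","nose_mid_setting"):
        try:
            for e in models.pinpoint(c,q)[:4]: print(q,np.round(np.array(e["point"])*[640,480],1),round(e["conf"],2))
        except Exception as ex: print(q,ex)
E
```

```text
{'t': 0.0, 'joint_positions': array([ 1.14793444e+00,  2.21221126e-01,  1.52758399e+00,  1.78354921e-05,
        1.39470986e+00, -1.26091176e-01]), 'joint_velocities': array([-8.11451664e-04, -1.14392991e-03, -6.82281446e-04, -1.85279997e-03,
       -1.26952385e-04, -5.37863712e-05]), 'effort': array([-2.57355259e-04, -4.96899390e+01, -3.89393699e+01, -3.25433884e-04,
        1.11365737e-02,  5.05868013e-05]), 'ee_pos': array([0.18252461, 0.59714913, 0.23821668]), 'eef_rot': array([-2.68965007e-04,  1.47842910e-01,  9.89010389e-01, -9.22799922e-04]), 'contact_force': array([ 0.26378319, -0.74079983, -0.0665719 ]), 'wrist_torque': array([ 0.03583101, -0.05047462, -0.04539563]), 'grasp_force': 0.0, 'opening': 0.9991791216159078}
side {'intrinsics': array([[474.42935657,   0.        , 322.2107221 ],
       [  0.        , 474.42935657, 248.86328857],
       [  0.        ,   0.        ,   1.        ]]), 'R': array([[-9.99498760e-01,  2.67102344e-02,  1.69938675e-02],
       [-3.10040002e-04,  5.28511145e-01, -8.48926306e-01],
       [-3.16564691e-02, -8.48506059e-01, -5.28237953e-01]]), '
[... 668 characters left out ...]
  ,   1.        ]]), 'R': array([[-0.00967078, -0.99995242,  0.00127571],
       [-0.99668619,  0.00953613, -0.08078184],
       [ 0.08076583, -0.00205271, -0.99673099]]), 't': array([0.07383122, 0.56557685, 1.3721003 ])}
tacker [389.4 224.7] 0.89
strip [211.1 294.6] 0.78
strip [172.9 291.4] 0.66
rail it knows: channel_floor, cutter, follower_mid_setting, glass_strip, nose_mid_setting, pot, rail_tab, strip, tacker
rail_tab [347.6 223.2] 0.79
glass_strip [465.4 251.5] 0.72
cutter [378.6 163.1] 0.6
pot [457.5 178.3] 0.9
channel_floor [393.4 218.9] 0.95
channel_floor [386.4 225.3] 0.35
follower_mid_setting [390.6 220.5] 0.76
nose_mid_setting [409.  216.7] 0.8
nose_mid_setting [348.  224.8] 0.47
```

View pics/top0.png

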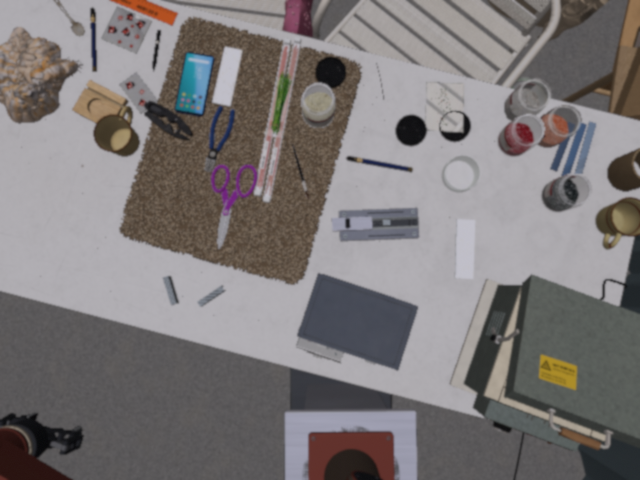

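View pics/side0.png

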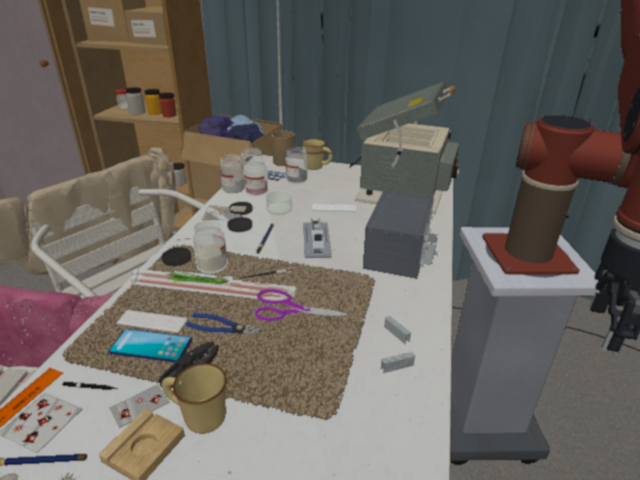

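The top view shows the tacker at (377,224) with its nose at the right (~415,222) and tab at the left (~347,223). Two strip-like pieces are at (171,290) and (211,296), and there is a grey thing beside the dark box at (320,348). I'll measure and crop these.

```bash
cat > h.py <<'E'
from workcell import r, optics, workorder, models
import cv2, numpy as np
def back(c,uv,z):   # pixel -> world on plane z
    m=optics.camera_model(c); K,R,t=(np.array(m[k]) for k in("intrinsics","R","t"))
    d=R.T@np.linalg.solve(K,[uv[0],uv[1],1]); o=-R.T@t
    return o+d*(z-o[2])/d[2]
def proj(c,X):
    m=optics.camera_model(c); p=m["intrinsics"]@(m["R"]@np.array(X)+m["t"]); return p[:2]/p[2]
def cloud(c,d):
    m=optics.camera_model(c); K,R,t=(np.array(m[k]) for k in("intrinsics","R","t"))
    v,u=np.mgrid[:480,:640]; P=np.stack([(u-K[0,2])/K[0,0]*d,(v-K[1,2])/K[1,1]*d,d],-1)
    W=(P-t)@R; W[d<=0]=np.nan; return W
E
python3 - <<'E'
from h import *
im=cv2.imread("pics/top0.png"); 
a=cv2.resize(im[265:315,150:240],None,fx=6,fy=6,interpolation=2)[:300]
b=cv2.resize(im[190:260,320:430],None,fx=5,fy=5,interpolation=2)
si=cv2.imread("pics/side0.png")
c=cv2.resize(si[210:385,360:450],None,fx=2.8,fy=2.8,interpolation=2)
can=np.zeros((600,800,3),np.uint8)
def put(i,x,y):
    i=i[:600-y,:800-x]; can[y:y+i.shape[0],x:x+i.shape[1]]=i
put(a,0,0);put(b,0,250);put(c,548,0)
d=cv2.resize(im[325:370,290:350],None,fx=4,fy=4,interpolation=2); put(d,552,495)
cv2.imwrite("pics/crop1.png",can)
W=cloud("top",np.load("pics/top0.npy"))
for n,(x0,y0,x1,y1) in dict(A=(160,272,182,308),B=(195,282,228,310),C=(295,335,345,362)).items():
    w=W[y0:y1,x0:x1].reshape(-1,3); w=w[(w[:,2]>.012)&(w[:,2]<.06)]
    rc=cv2.minAreaRect((w[:,:2]*1000).astype(np.float32)); print(n,len(w),rc,"zmax",np.nanpercentile(w[:,2],95),"dist",np.hypot(*w[:,:2].mean(0)))
w=W[275:365,300:415]; print("box z",np.nanpercentile(w[...,2],[5,50,95]), "corners",[back("top",p,.11)[:2].round(3) for p in((300,340),(320,276),(416,306),(402,366))])
t=W[200:245,328:422]
for y in range(205,244,3): print(y,(t[y-200,::4,2]*1000).round().tolist())
E
```

```text
A 219 ((446.44647216796875, 435.13653564453125), (69.26618957519531, 17.108135223388672), 15.600144386291504) zmax 0.03350189420231563 dist 0.6230204538241876
B 184 ((431.95355224609375, 335.8408203125), (14.668123245239258, 69.49491882324219), 34.066497802734375) zmax 0.033580180166975254 dist 0.5465797804567073
C 403 ((300.6369323730469, 75.50340270996094), (108.85107421875, 30.574548721313477), 71.25104522705078) zmax 0.05469495249652788 dist 0.31281422652481616
box z [-0.00156877  0.13123726  0.1364749 ] corners [array([0.332, 0.117]), array([0.476, 0.071]), array([ 0.406, -0.146]), array([ 0.272, -0.111])]
205 [2.0, 3.0, 4.0, -3.0, 4.0, 5.0, 2.0, 5.0, 3.0, 4.0, 1.0, 3.0, 2.0, 1.0, 5.0, -0.0, -2.0, 4.0, 2.0, 5.0, -1.0, 0.0, 3.0, 3.0]
208 [-3.0, 3.0, -0.0, 2.0, 1.0, 1.0, -1.0, 2.0, 9.0, -1.0, 1.0, -1.0, 1.0, 3.0, -1.0, 1.0, -2.0, 3.0, 8.0, 12.0, 14.0, 14.0, 7.0, -5.0]
211 [-2.0, 3.0, -3.0, 8.0, 6.0, 5.0, 8.0, 10.0, 8.0, 7.0, 13.0, 10.0, 11.0, 14.0, 7.0, 11.0, 14.0, 9.0, 14.0, 10.0, 9.0, 11.0, 11.0, 2.0]
214 [4.0, 4.0, 2.0, 11.0, 12.0, 9.0, 10.0, 9.0, 12.0, 6.0, 12.0, 7.0, 8.0, 11.
[... 642 characters left out ...]
]
229 [-4.0, 54.0, 51.0, 51.0, 48.0, 50.0, 51.0, 48.0, 48.0, 48.0, 49.0, 27.0, 29.0, 28.0, 12.0, 18.0, 12.0, 8.0, 8.0, 10.0, 10.0, 10.0, 10.0, 2.0]
232 [-4.0, 5.0, -2.0, 8.0, 3.0, 9.0, 12.0, 14.0, 16.0, 14.0, 9.0, 11.0, 17.0, 10.0, 11.0, 14.0, 10.0, 14.0, 9.0, 16.0, 11.0, 13.0, 12.0, 1.0]
235 [-3.0, 0.0, 5.0, 10.0, 16.0, 7.0, 14.0, 4.0, 7.0, 15.0, 11.0, 9.0, 13.0, 11.0, 6.0, 12.0, 15.0, 10.0, 16.0, 7.0, 11.0, 10.0, 17.0, 3.0]
238 [3.0, 1.0, -2.0, 8.0, 18.0, 9.0, 10.0, 9.0, 8.0, 17.0, 11.0, 10.0, 7.0, 9.0, 12.0, 7.0, 7.0, 14.0, 7.0, 6.0, 11.0, 7.0, 6.0, -0.0]
241 [-4.0, 3.0, 4.0, -0.0, -6.0, 2.0, -0.0, -1.0, 1.0, 1.0, 4.0, -0.0, 3.0, 6.0, -1.0, 4.0, 5.0, -2.0, -1.0, 7.0, -2.0, -3.0, 6.0, 3.0]
```

View pics/crop1.png

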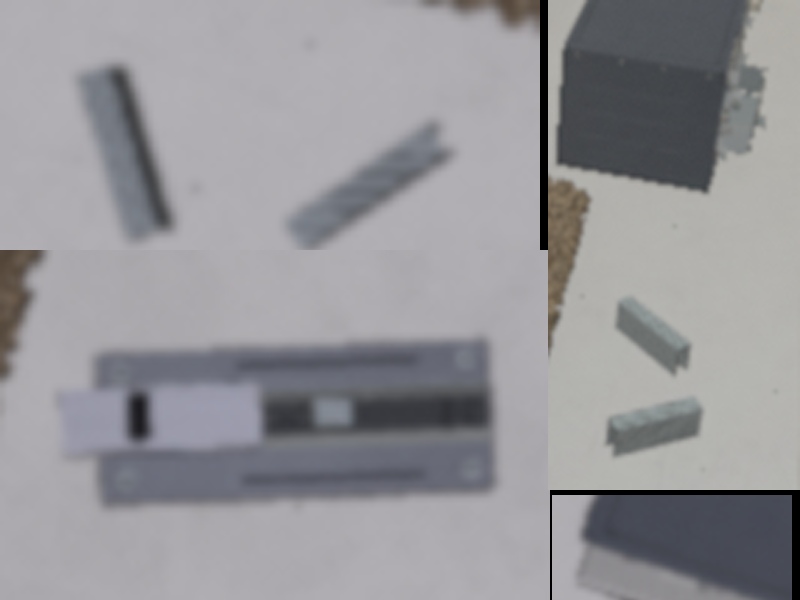

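The look-alikes are A, the strip at px (171,290), 0.62 m from the base, and B, the strip at px (211,296), 0.55 m away. The pale thing by the box at (320,348) is not a strip. In the crop B stands legs down and is nearest the base, so I take B. In the tacker crop the rear and tab are on the left, the follower is at px (386,222) and the nose is at about (413,222). Next I'll get precise poses.

Run:
```python
from h import *
im=cv2.imread("pics/top0.png"); g=cv2.cvtColor(im,cv2.COLOR_BGR2GRAY)
# plate outline: dark vs table, drop rail overhang by opening
roi=np.zeros_like(g); roi[200:250,325:428]=1
print("table",np.median(g[245:260,330:420]),"plate",g[236,380],g[212,400], "strip",g[296,211])
th=(np.median(g[245:260,330:420])+float(g[236,380]))/2
m=((g<th)&(roi>0)).astype(np.uint8); m=cv2.morphologyEx(m,cv2.MORPH_CLOSE,np.ones((9,9))); m=cv2.morphologyEx(m,cv2.MORPH_OPEN,np.ones((21,21)))
cs=max(cv2.findContours(m,0,1)[0],key=cv2.contourArea)[:,0]
P=np.array([back("top",p,.009)[:2]*1000 for p in cs],np.float32); rc=cv2.minAreaRect(P); print("plate",rc); print(np.round(cv2.boxPoints(rc),1).tolist())
m=((g<th+8)).astype(np.uint8); m[:, :190]=0;m[:,232:]=0;m[:278]=0;m[315:]=0
cs=max(cv2.findContours(m,0,1)[0],key=cv2.contourArea)[:,0]
P=np.array([back("top",p,.028)[:2]*1000 for p in cs],np.float32); print("stripB",cv2.minAreaRect(P))
print("tab",back("top",(347.6,223.2),.067),"floor",back("top",(393.4,218.9),.014),"follmid",back("top",(390.6,220.5),.043),"nosemid",back("top",(409,216.7),.024))
print("side tack",back("side",(316.6,237.4),0),"floor",back("side",(315,231.6),.014),"foll",back("side",(318.7,226.7),.043),"nose",back("side",(315.7,221.2),.024),"tab",back("side",(318.1,233.7),.067),"strip",back("side",(394.6,334.8),0))
# profiles along the channel centre
for row in (219,220,221,222,223,224): print(row,g[row,370:424].tolist())
sd=cloud("side",optics.read_camera("side")[1]).reshape(-1,3)
w=sd[(abs(sd[:,0]-.432)<.05)&(abs(sd[:,1]-.336)<.05)&(sd[:,2]>.02)&(sd[:,2]<.05)]
print("side B",cv2.minAreaRect((w[:,:2]*1000).astype(np.float32)),len(w))
for nm,lo,hi in (("tab",.058,.075),("rail",.04,.055)):
  w=sd[(sd[:,0]>.5)&(sd[:,0]<.62)&(sd[:,1]>-.22)&(sd[:,1]<.1)&(sd[:,2]>lo)&(sd[:,2]<hi)]; print(nm,len(w),w.mean(0) if len(w) else 0, np.percentile(w,[2,98],axis=0))
```

```text
table 171.0 plate 93 87 strip 109
plate ((605.0223388671875, -114.53694152832031), (111.96305084228516, 72.05316925048828), 89.45199584960938)
[[568.5, -170.1999969482422], [640.5, -170.89999389648438], [641.5999755859375, -58.900001525878906], [569.5, -58.20000076293945]]
stripB ((431.8956604003906, 333.360107421875), (16.120668411254883, 68.26911926269531), 33.274688720703125)
tab [0.60046943 0.00433569 0.067     ] floor [ 0.6158279  -0.11127575  0.014     ] follmid [ 0.60864736 -0.10066097  0.043     ] nosemid [ 0.61972054 -0.1482542   0.024     ]
side tack [ 0.60238459 -0.08786984  0.        ] floor [ 0.60714914 -0.09827094  0.014     ] foll [ 0.59690144 -0.07647348  0.043     ] nose [ 0.60445003 -0.14487206  0.024     ] tab [0.60054498 0.00576348 0.067     ] strip [0.43519894 0.34022423 0.        ]
219 [151, 137, 114, 99, 93, 91, 90, 89, 88, 87, 87, 88, 97, 108, 112, 112, 111, 109, 106, 101, 93, 86, 86, 88, 86, 82, 80, 81, 81, 81, 79, 76, 75, 76, 75, 75, 73, 70, 69, 68, 69, 71, 70, 67, 67, 68, 73, 93, 126, 156, 168, 170, 170, 171]
220 [153, 136, 110, 88, 79, 77, 76, 76, 76, 74, 
[... 790 characters left out ...]
59, 58, 58, 58, 58, 58, 58, 58, 58, 56, 53, 50, 54, 57, 56, 53, 54, 58, 63, 83, 117, 149, 165, 169, 169, 169]
224 [157, 146, 112, 77, 62, 57, 54, 54, 53, 56, 60, 63, 81, 106, 118, 120, 120, 119, 120, 113, 90, 67, 61, 60, 60, 60, 60, 61, 62, 61, 61, 61, 61, 62, 63, 63, 63, 61, 57, 56, 60, 65, 65, 62, 63, 65, 71, 89, 120, 150, 165, 168, 169, 169]
side B ((430.8668518066406, 337.56927490234375), (17.168546676635742, 72.19538116455078), 33.40250778198242) 197
tab 29 [0.60227575 0.0095432  0.06397161] [[0.5926223  0.00569406 0.05813009]
 [0.61182939 0.01438661 0.06814052]]
rail 185 [ 0.60162946 -0.00474025  0.04717002] [[ 0.58587466 -0.0920304   0.04132305]
 [ 0.61692636  0.04425402  0.05332346]]
```

```bash
cat >> h.py <<'E'
def cross(p,lev,i0):  # subpixel index of level crossing in profile
    p=np.asarray(p,float)-lev; k=np.where(p[:-1]*p[1:]<=0)[0]; return i0+k+p[k]/(p[k]-p[k+1])
E
python3 - <<'E'
from h import *
g=cv2.cvtColor(cv2.imread("pics/top0.png"),cv2.COLOR_BGR2GRAY).astype(float)
T=[];B=[]
for c in range(345,414):
    a=cross(g[200:214,c],130,200); b=cross(g[234:250,c],130,234)
    if len(a) : T.append(back("top",(c,a[0]),.010)[:2])
    if len(b) : B.append(back("top",(c,b[-1]),.005)[:2])
for n,E in(("far",T),("near",B)):
    E=np.array(E); k=np.polyfit(E[:,1],E[:,0],1); E=E[abs(np.polyval(k,E[:,1])-E[:,0])<.002]; k=np.polyfit(E[:,1],E[:,0],1); print(n,len(E),k,"x at y=-.1",np.polyval(k,-.1))
y=[back("top",(cross(g[rw,414:424],118,414)[0],rw),.010)[1] for rw in (212,214,232,234,236)]; print("plate nose end",y)
print("follower front",back("top",(390,222),.043),"rear",back("top",(382.1,222),.043)); print("nose lines",back("top",(409,222),.024),back("top",(413.2,222),.024))
# follower lateral and rail lateral
c=386; print(g[212:236,c].tolist()); c=360; print(g[212:236,c].tolist()); print(g[223,325:375].tolist())
E
```

```text
far 69 [-0.0290992   0.63884014] x at y=-.1 0.6417500572365227
near 69 [-0.02838932  0.56453505] x at y=-.1 0.5673739796224622
plate nose end [np.float64(-0.16964092442111756), np.float64(-0.16952519254710385), np.float64(-0.16195744602491285), np.float64(-0.16554299739086797), np.float64(-0.1710634631956437)]
follower front [ 0.60502291 -0.0991428   0.043     ] rear [ 0.60520446 -0.08009071  0.043     ]
nose lines [ 0.60667995 -0.14796523  0.024     ] [ 0.60658208 -0.15823579  0.024     ]
[87.0, 94.0, 104.0, 108.0, 110.0, 109.0, 104.0, 111.0, 128.0, 136.0, 137.0, 134.0, 120.0, 95.0, 94.0, 113.0, 121.0, 117.0, 113.0, 111.0, 111.0, 109.0, 98.0, 90.0]
[110.0, 110.0, 111.0, 115.0, 130.0, 149.0, 155.0, 156.0, 157.0, 159.0, 158.0, 157.0, 157.0, 157.0, 157.0, 156.0, 154.0, 142.0, 118.0, 109.0, 110.0, 111.0, 111.0, 111.0]
[173.0, 174.0, 174.0, 175.0, 174.0, 173.0, 169.0, 161.0, 155.0, 153.0, 153.0, 153.0, 154.0, 153.0, 154.0, 153.0, 154.0, 154.0, 152.0, 138.0, 99.0, 55.0, 32.0, 38.0, 81.0, 127.0, 149.0, 156.0, 156.0, 156.0, 157.0, 156.0, 156.0, 157.0, 157.0, 157.0, 157.0, 157.0, 157.0, 158.0, 158.0, 157.0, 157.0, 158.0, 158.0, 157.0, 147.0, 112.0, 78.0, 65.0]
```

Tacker origin is about (0.6045, -0.099) with its x-axis at 91.65°, and e ≈ -4.5 mm. Moving over strip B.

move_arm --plan '[{"dp":[-0.315,-0.177,0.118],"angular":[0,0,0],"hand":0.6},{"dp":[-0.315,-0.177,0.118],"angular":[0,0,0],"hand":0.6},{"dp":[-0.315,-0.177,0.118],"angular":[0,0,0],"hand":0.6},{"dp":[-0.315,-0.177,0.118],"angular":[0,0,0],"hand":0.6},{"dp":[-0.315,-0.177,0.118],"angular":[0,0,0],"hand":0.6},{"dp":[-0.315,-0.177,0.118],"angular":[0,0,0],"hand":0.6},{"dp":[-0.315,-0.177,0.118],"angular":[0,0,0],"hand":0.6},{"dp":[-0.315,-0.177,0.118],"angular":[0,0,0],"hand":0.6},{"dp":[-0.315,-0.177,0.118],"angular":[0,0,0],"hand":0.6},{"dp":[-0.315,-0.177,0.118],"angular":[0,0,0],"hand":0.6},{"dp":[0,0,0],"angular":[0,0,0.11],"hand":0.6},{"dp":[0,0,0],"angular":[0,0,0.11],"hand":0.6}]' --force 60

```text
t: 2.05
ee_pos: [0.4333, 0.3341, 0.1203]
eef_rot: [-0.001, 0.265, 0.964, -0.001]
contact_force: [0.5, 0.3, 0.4]
opening: 0.601
grasp_force: 0.0
```

move_arm --plan '[{"dp":[0,0,0],"angular":[0,0,0.11],"hand":0.6},{"dp":[0,0,0],"angular":[0,0,0.11],"hand":0.6},{"dp":[0,0,0],"angular":[0,0,0.11],"hand":0.6},{"dp":[0,0,0],"angular":[0,0,0.11],"hand":0.6},{"dp":[0,0,0],"angular":[0,0,0],"hand":0.6}]'

```text
t: 2.47
ee_pos: [0.4324, 0.3363, 0.1214]
eef_rot: [0.0, 0.476, 0.879, 0.0]
contact_force: [0.4, 0.4, -0.1]
opening: 0.6
grasp_force: 0.0
```

move_arm --plan '[{"dp":[0,0,0.25],"angular":[0,0,0],"hand":0.6},{"dp":[0,0,0.25],"angular":[0,0,0],"hand":0.6},{"dp":[0,0,0.25],"angular":[0,0,0],"hand":0.6},{"dp":[0,0,0.2],"angular":[0,0,0],"hand":0.6},{"dp":[0,0,0],"angular":[0,0,0],"hand":0},{"dp":[0,0,0],"angular":[0,0,0],"hand":0},{"dp":[0,0,0],"angular":[0,0,0],"hand":0},{"dp":[0,0,0],"angular":[0,0,0],"hand":0},{"dp":[0,0,0],"angular":[0,0,0],"hand":0}]'

```text
t: 3.22
ee_pos: [0.4334, 0.337, 0.028]
eef_rot: [0.001, 0.474, 0.881, 0.001]
contact_force: [-0.2, 0.0, -1.4]
opening: 0.14
grasp_force: 59.2
```

move_arm --plan '[{"dp":[0,0,-0.3],"angular":[0,0,0],"hand":0},{"dp":[0,0,-0.4],"angular":[0,0,0],"hand":0},{"dp":[0,0,-0.4],"angular":[0,0,0],"hand":0},{"dp":[-0.35,0.11,-0.05],"angular":[0,0,0],"hand":0},{"dp":[-0.35,0.11,-0.05],"angular":[0,0,0],"hand":0},{"dp":[-0.35,0.11,-0.05],"angular":[0,0,0],"hand":0},{"dp":[-0.35,0.11,0],"angular":[0,0,0],"hand":0},{"dp":[-0.35,0.11,0],"angular":[0,0,0],"hand":0},{"dp":[-0.35,0.11,0],"angular":[0,0,0],"hand":0},{"dp":[0,0,0],"angular":[0,0,0.106],"hand":0},{"dp":[0,0,0],"angular":[0,0,0.106],"hand":0},{"dp":[0,0,0],"angular":[0,0,0.106],"hand":0}]'

```text
t: 4.22
ee_pos: [0.6039, 0.1964, 0.1522]
eef_rot: [0.0, 0.616, 0.788, 0.0]
contact_force: [0.1, -0.8, -0.8]
opening: 0.137
grasp_force: 59.3
```

move_arm --plan '[{"dp":[0,0,0],"angular":[0,0,0.106],"hand":0},{"dp":[0,0,0],"angular":[0,0,0.106],"hand":0},{"dp":[0,0,0],"angular":[0,0,0],"hand":0}]'

```text
t: 4.47
ee_pos: [0.6033, 0.1973, 0.1524]
eef_rot: [0.0, 0.699, 0.716, 0.001]
contact_force: [0.1, 0.2, -0.7]
opening: 0.14
grasp_force: 59.3
```

move_arm --plan '[{"dp":[-0.38,-0.007,0],"angular":[0,0,0],"hand":0},{"dp":[-0.38,-0.007,0],"angular":[0,0,0],"hand":0},{"dp":[-0.38,-0.007,0],"angular":[0,0,0],"hand":0},{"dp":[-0.38,-0.007,0],"angular":[0,0,0],"hand":0},{"dp":[-0.38,-0.007,0],"angular":[0,0,0],"hand":0},{"dp":[-0.38,-0.007,0],"angular":[0,0,0],"hand":0},{"dp":[-0.38,-0.007,0],"angular":[0,0,0],"hand":0},{"dp":[-0.38,-0.007,0.2],"angular":[0,0,0],"hand":0},{"dp":[-0.38,-0.007,0.2],"angular":[0,0,0.003],"hand":0},{"dp":[0,0,0],"angular":[0,0,0],"hand":0},{"dp":[0,0,0],"angular":[0,0,0],"hand":0}]'

```text
t: 5.38
ee_pos: [0.605, -0.1443, 0.1115]
eef_rot: [-0.001, 0.699, 0.716, -0.0]
contact_force: [0.0, 0.0, -1.2]
opening: 0.141
grasp_force: 59.3
```

Run:
```python
from h import *
s=r.sense(); print(s["ee_pos"],s["eef_rot"],s["contact_force"])
ims=[]
p=s["ee_pos"]
for c in ("side","top"):
    im,d=optics.read_camera(c); np.save(f"pics/{c}1.npy",d); cv2.imwrite(f"pics/{c}1.png",im[:,:,::-1])
    u,v=proj(c,p).astype(int); k=im[v-45:v+65,u-65:u+65] if c=="side" else im[v-50:v+50,u-85:u+45]
    print(c,u,v); ims.append(cv2.resize(k[:,:,::-1],None,fx=3 if c=="top" else 2.6,fy=3 if c=="top" else 2.6,interpolation=2))
    for e in models.pinpoint(c,"strip")[:3]: print(np.round(np.array(e["point"])*[640,480],1),round(e["conf"],2))
h=max(i.shape[0] for i in ims); cv2.imwrite("pics/c2.png",np.hstack([cv2.copyMakeBorder(i,0,h-i.shape[0],0,0,0) for i in ims]))
```

```text
[ 0.60500057 -0.14428248  0.11145539] [-1.04621631e-03  6.98531522e-01  7.15578399e-01 -4.15908769e-04] [ 0.01971529  0.00782896 -1.16502961]
side 315 195
[399.6 364.2] 0.72
[315.1 205.7] 0.62
top 413 218
[173.7 291.5] 0.58
```

View pics/c2.png

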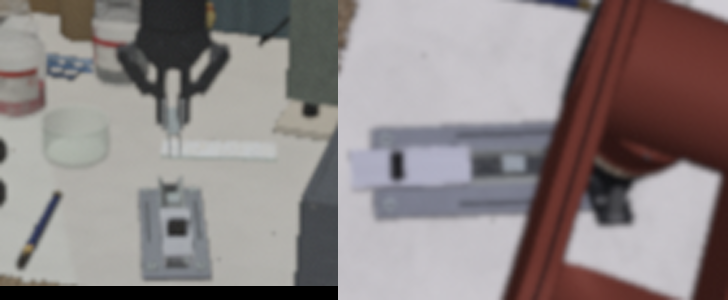

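The side view shows the strip held upright at px ~(316,206), in line with the channel. In the top view the arm hides it, and the follower is still free. I'll lower to just above the lips.

move_arm --plan '[{"dp":[0,0.008,0.15],"angular":[0,0,0],"hand":0},{"dp":[0,0,0.15],"angular":[0,0,0],"hand":0},{"dp":[0,0,0.12],"angular":[0,0,0],"hand":0},{"dp":[0,0,0.1],"angular":[0,0,0],"hand":0},{"dp":[0,0,0],"angular":[0,0,0],"hand":0},{"dp":[0,0,0],"angular":[0,0,0],"hand":0}]'

```text
t: 6.08
ee_pos: [0.6066, -0.1418, 0.06]
eef_rot: [-0.001, 0.698, 0.716, -0.0]
contact_force: [-0.9, 0.1, -0.5]
opening: 0.141
grasp_force: 59.3
```

move_arm --plan '[{"dp":[0.015,0,0],"angular":[0,0,0],"hand":0},{"dp":[0.015,0,0],"angular":[0,0,0],"hand":0},{"dp":[0.01,0,0],"angular":[0,0,0],"hand":0},{"dp":[0,0,0],"angular":[0,0,0],"hand":0},{"dp":[0,0,0],"angular":[0,0,0],"hand":0}]'

```text
t: 6.5
ee_pos: [0.6071, -0.1385, 0.061]
eef_rot: [0.0, 0.698, 0.716, 0.0]
contact_force: [-0.2, 0.1, -0.7]
opening: 0.14
grasp_force: 59.3
```

move_arm --plan '[{"dp":[0.01,0,0],"angular":[0,0,0],"hand":0},{"dp":[0.01,0,0],"angular":[0,0,0],"hand":0},{"dp":[0,0,0],"angular":[0,0,0],"hand":0},{"dp":[0,0,0],"angular":[0,0,0],"hand":0}]'

```text
t: 6.83
ee_pos: [0.6068, -0.1364, 0.0605]
eef_rot: [-0.0, 0.698, 0.716, -0.0]
contact_force: [-0.3, -1.0, 0.2]
opening: 0.134
grasp_force: 59.3
```

move_arm --plan '[{"dp":[0.01,0,0],"angular":[0,0,0],"hand":0},{"dp":[0.01,0,0],"angular":[0,0,0],"hand":0},{"dp":[0,0,0],"angular":[0,0,0],"hand":0},{"dp":[0,0,0],"angular":[0,0,0],"hand":0}]'

```text
t: 7.17
ee_pos: [0.6067, -0.1344, 0.0604]
eef_rot: [-0.0, 0.698, 0.716, -0.0]
contact_force: [-0.3, 0.1, -0.9]
opening: 0.143
grasp_force: 59.3
```

move_arm --plan '[{"dp":[0.01,-0.005,0],"angular":[0,0,0],"hand":0},{"dp":[0,0,0],"angular":[0,0,0],"hand":0},{"dp":[0,0,0],"angular":[0,0,0],"hand":0}]'

```text
t: 7.42
ee_pos: [0.6063, -0.1338, 0.0606]
eef_rot: [0.0, 0.698, 0.716, -0.0]
contact_force: [1.0, -1.9, -1.0]
opening: 0.139
grasp_force: 59.2
```

move_arm --plan '[{"dp":[0.01,0,0],"angular":[0,0,0],"hand":0},{"dp":[0,0,0],"angular":[0,0,0],"hand":0},{"dp":[0,0,0],"angular":[0,0,0],"hand":0}]'

```text
t: 7.67
ee_pos: [0.6063, -0.1328, 0.0606]
eef_rot: [0.0, 0.698, 0.716, -0.0]
contact_force: [-0.0, -2.8, -0.4]
opening: 0.14
grasp_force: 59.3
```

move_arm --plan '[{"dp":[0.01,0,0],"angular":[0,0,0],"hand":0},{"dp":[0,0,0],"angular":[0,0,0],"hand":0},{"dp":[0,0,0],"angular":[0,0,0],"hand":0}]'

```text
t: 7.92
ee_pos: [0.6063, -0.1316, 0.0606]
eef_rot: [0.0, 0.698, 0.716, 0.0]
contact_force: [0.7, -2.9, -0.5]
opening: 0.142
grasp_force: 59.3
```

move_arm --plan '[{"dp":[0.01,0,0],"angular":[0,0,0],"hand":0},{"dp":[0,0,0],"angular":[0,0,0],"hand":0},{"dp":[0,0,0],"angular":[0,0,0],"hand":0}]'

```text
t: 8.17
ee_pos: [0.6063, -0.1305, 0.0606]
eef_rot: [0.0, 0.698, 0.716, 0.0]
contact_force: [-0.0, -3.5, -0.5]
opening: 0.133
grasp_force: 59.3
```

move_arm --plan '[{"dp":[0.01,0,0],"angular":[0,0,0],"hand":0},{"dp":[0,0,0],"angular":[0,0,0],"hand":0},{"dp":[0,0,0],"angular":[0,0,0],"hand":0}]'

```text
t: 8.42
ee_pos: [0.6062, -0.1295, 0.0606]
eef_rot: [0.0, 0.698, 0.716, 0.0]
contact_force: [0.4, -3.3, 0.3]
opening: 0.139
grasp_force: 59.3
```

Contact was felt at TCP y ≈ -0.1337, as predicted from vision. Target is about 21 mm of travel from there, TCP y ≈ -0.1127.

move_arm --plan '[{"dp":[0.02,-0.003,0],"angular":[0,0,0],"hand":0},{"dp":[0.02,-0.003,0],"angular":[0,0,0],"hand":0},{"dp":[0.02,0,0],"angular":[0,0,0],"hand":0},{"dp":[0.02,0,0],"angular":[0,0,0],"hand":0},{"dp":[0.02,0,0],"angular":[0,0,0],"hand":0},{"dp":[0.02,0,0],"angular":[0,0,0],"hand":0},{"dp":[0.02,0,0],"angular":[0,0,0],"hand":0},{"dp":[0.01,0,0],"angular":[0,0,0],"hand":0},{"dp":[0,0,0],"angular":[0,0,0],"hand":0},{"dp":[0,0,0],"angular":[0,0,0],"hand":0}]'

```text
t: 9.25
ee_pos: [0.6054, -0.1147, 0.0607]
eef_rot: [0.0, 0.698, 0.716, -0.0]
contact_force: [1.8, -4.9, 0.2]
opening: 0.14
grasp_force: 59.3
```

move_arm --plan '[{"dp":[0.01,0,0],"angular":[0,0,0],"hand":0},{"dp":[0.01,0,0],"angular":[0,0,0],"hand":0},{"dp":[0,0,0],"angular":[0,0,0],"hand":0},{"dp":[0,0,0],"angular":[0,0,0],"hand":0}]'

```text
t: 9.58
ee_pos: [0.6053, -0.1128, 0.0607]
eef_rot: [0.001, 0.698, 0.716, -0.0]
contact_force: [2.4, -6.1, -1.1]
opening: 0.14
grasp_force: 59.3
```

move_arm --plan '[{"dp":[0,0,0.02],"angular":[0,0,0],"hand":0},{"dp":[0,0,0.02],"angular":[0,0,0],"hand":0},{"dp":[0,0,0.01],"angular":[0,0,0],"hand":0},{"dp":[0,0,0],"angular":[0,0,0],"hand":0},{"dp":[0,0,0],"angular":[0,0,0],"hand":0}]'

```text
t: 10.0
ee_pos: [0.6049, -0.1128, 0.0556]
eef_rot: [0.0, 0.698, 0.716, -0.0]
contact_force: [1.2, -6.3, 0.8]
opening: 0.142
grasp_force: 59.4
```

move_arm --plan '[{"dp":[0,0,0.015],"angular":[0,0,0],"hand":0},{"dp":[0,0,0.015],"angular":[0,0,0],"hand":0},{"dp":[0,0,0],"angular":[0,0,0],"hand":0},{"dp":[0,0,0],"angular":[0,0,0],"hand":0}]'

```text
t: 10.33
ee_pos: [0.6049, -0.1129, 0.0526]
eef_rot: [0.0, 0.698, 0.716, -0.0]
contact_force: [0.9, -6.5, -0.2]
opening: 0.138
grasp_force: 59.4
```

move_arm --plan '[{"dp":[0,0,0.01],"angular":[0,0,0],"hand":0},{"dp":[0,0,0.01],"angular":[0,0,0],"hand":0},{"dp":[0,0,0],"angular":[0,0,0],"hand":0},{"dp":[0,0,0],"angular":[0,0,0],"hand":0}]'

```text
t: 10.67
ee_pos: [0.605, -0.1129, 0.0507]
eef_rot: [0.0, 0.698, 0.716, -0.0]
contact_force: [0.3, -6.0, 0.4]
opening: 0.139
grasp_force: 59.5
```

move_arm --plan '[{"dp":[0,0,0.01],"angular":[0,0,0],"hand":0},{"dp":[0,0,0.01],"angular":[0,0,0],"hand":0},{"dp":[0,0,0],"angular":[0,0,0],"hand":0},{"dp":[0,0,0],"angular":[0,0,0],"hand":0}]'

```text
t: 11.0
ee_pos: [0.6055, -0.113, 0.0491]
eef_rot: [0.001, 0.698, 0.716, -0.0]
contact_force: [1.4, -5.4, 2.0]
opening: 0.141
grasp_force: 59.7
```

move_arm --plan '[{"dp":[0,0,0.01],"angular":[0,0,0],"hand":0},{"dp":[0,0,0.01],"angular":[0,0,0],"hand":0},{"dp":[0,0,0],"angular":[0,0,0],"hand":0},{"dp":[0,0,0],"angular":[0,0,0],"hand":0}]'

```text
t: 11.33
ee_pos: [0.6058, -0.1131, 0.0473]
eef_rot: [0.001, 0.698, 0.716, 0.0]
contact_force: [1.9, -5.0, 1.1]
opening: 0.139
grasp_force: 59.5
```

move_arm --plan '[{"dp":[0,0.008,0],"angular":[0,0,0],"hand":0},{"dp":[0,0,0.01],"angular":[0,0,0],"hand":0},{"dp":[0,0,0.01],"angular":[0,0,0],"hand":0},{"dp":[0,0,0],"angular":[0,0,0],"hand":0},{"dp":[0,0,0],"angular":[0,0,0],"hand":0}]'

```text
t: 11.75
ee_pos: [0.6059, -0.1129, 0.0448]
eef_rot: [0.0, 0.698, 0.716, -0.0]
contact_force: [1.6, -5.4, 0.9]
opening: 0.142
grasp_force: 59.5
```

move_arm --plan '[{"dp":[0,0,0.01],"angular":[0,0,0],"hand":0},{"dp":[0,0,0.005],"angular":[0,0,0],"hand":0},{"dp":[0,0,0],"angular":[0,0,0],"hand":0},{"dp":[0,0,0],"angular":[0,0,0],"hand":0}]'

```text
t: 12.08
ee_pos: [0.6059, -0.1129, 0.0433]
eef_rot: [0.0, 0.698, 0.716, -0.0]
contact_force: [1.5, -6.3, 0.8]
opening: 0.141
grasp_force: 59.5
```

move_arm --plan '[{"dp":[0,0,0.008],"angular":[0,0,0],"hand":0},{"dp":[0,0,0],"angular":[0,0,0],"hand":0},{"dp":[0,0,0],"angular":[0,0,0],"hand":0}]'

```text
t: 12.33
ee_pos: [0.6059, -0.1129, 0.0425]
eef_rot: [0.0, 0.698, 0.716, -0.0]
contact_force: [0.8, -6.3, 1.1]
opening: 0.138
grasp_force: 59.6
```

move_arm --plan '[{"dp":[0,0,0.005],"angular":[0,0,0],"hand":0},{"dp":[0,0,0],"angular":[0,0,0],"hand":0},{"dp":[0,0,0],"angular":[0,0,0],"hand":0}]'

```text
t: 12.58
ee_pos: [0.606, -0.1129, 0.0421]
eef_rot: [0.0, 0.698, 0.716, -0.0]
contact_force: [0.5, -5.0, 1.6]
opening: 0.139
grasp_force: 59.6
```

move_arm --plan '[{"dp":[-0.005,0,0.003],"angular":[0,0,0],"hand":0},{"dp":[0,0,0],"angular":[0,0,0],"hand":0},{"dp":[0,0,0],"angular":[0,0,0],"hand":0}]'

```text
t: 12.83
ee_pos: [0.6059, -0.1134, 0.0418]
eef_rot: [0.0, 0.698, 0.716, -0.0]
contact_force: [0.0, -5.0, 2.4]
opening: 0.137
grasp_force: 59.6
```

move_arm --plan '[{"dp":[-0.005,0,0.003],"angular":[0,0,0],"hand":0},{"dp":[0,0,0],"angular":[0,0,0],"hand":0},{"dp":[0,0,0],"angular":[0,0,0],"hand":0}]'

```text
t: 13.08
ee_pos: [0.606, -0.1136, 0.0417]
eef_rot: [0.0, 0.698, 0.716, -0.0]
contact_force: [-1.2, -5.0, 6.3]
opening: 0.141
grasp_force: 60.1
```

move_arm --plan '[{"dp":[-0.003,0,0],"angular":[0,0,0],"hand":0},{"dp":[0,0,0],"angular":[0,0,0],"hand":0},{"dp":[0,0,0],"angular":[0,0,0],"hand":0}]'

```text
t: 13.33
ee_pos: [0.606, -0.1137, 0.0417]
eef_rot: [0.0, 0.698, 0.716, 0.0]
contact_force: [-1.8, -3.5, 6.1]
opening: 0.137
grasp_force: 60.2
```

move_arm --plan '[{"dp":[-0.003,0,-0.002],"angular":[0,0,0],"hand":0},{"dp":[-0.002,0,0],"angular":[0,0,0],"hand":0},{"dp":[0,0,0],"angular":[0,0,0],"hand":0}]' --force 20

```text
t: 13.58
ee_pos: [0.606, -0.1138, 0.0417]
eef_rot: [-0.0, 0.698, 0.716, 0.0]
contact_force: [-0.5, -1.8, 6.0]
opening: 0.144
grasp_force: 60.2
```

move_arm --plan '[{"dp":[0,0,0],"angular":[0,0,0],"hand":0.25},{"dp":[0,0,0],"angular":[0,0,0],"hand":0.35},{"dp":[0,0,0],"angular":[0,0,0],"hand":0.45},{"dp":[0,0,0],"angular":[0,0,0],"hand":0.45}]'

```text
t: 13.92
ee_pos: [0.6053, -0.1136, 0.0406]
eef_rot: [-0.001, 0.698, 0.716, -0.0]
contact_force: [0.7, -0.2, 0.3]
opening: 0.449
grasp_force: 0.0
```

move_arm --plan '[{"dp":[0,0,-0.06],"angular":[0,0,0],"hand":0.45},{"dp":[0,0,-0.2],"angular":[0,0,0],"hand":0.45},{"dp":[0,0,-0.4],"angular":[0,0,0],"hand":0.45},{"dp":[0,0,-0.4],"angular":[0,0,0],"hand":0.45},{"dp":[0.37,0,0],"angular":[0,0,0],"hand":0.2},{"dp":[0.37,0,0],"angular":[0,0,0],"hand":0},{"dp":[0.37,0,0],"angular":[0,0,0],"hand":0},{"dp":[0.37,0,0],"angular":[0,0,0],"hand":0},{"dp":[0.37,0,0],"angular":[0,0,0],"hand":0},{"dp":[0,0,0],"angular":[0,0,0],"hand":0},{"dp":[0,0,0],"angular":[0,0,0],"hand":0}]'

```text
t: 14.83
ee_pos: [0.6011, 0.0728, 0.1476]
eef_rot: [-0.0, 0.697, 0.717, 0.0]
contact_force: [0.9, 0.1, 0.7]
opening: 0.001
grasp_force: 0.0
```

Run:
```python
from h import *
s=r.sense(); print(s["t"],s["ee_pos"],s["eef_rot"],s["opening"])
im,d=optics.read_camera("top"); W=cloud("top",d)
b=W[205:240,325:425].reshape(-1,3); ax=np.array([-.0287,1,0]); o=np.array([.6045,-.099,0])
xt=(b-o)@ax; yt=(b-o)@np.array([-1,-.0287,0])
k=(abs(yt)<.006)
for lo in range(-70,120,10):
    q=k&(xt>lo/1000)&(xt<(lo+10)/1000); print(lo,q.sum(),(np.nanmedian(b[q,2])*1000).round(1) if q.any() else None,end="; ")
t,_=optics.read_camera("side")
a=cv2.resize(im[185:260,320:430,::-1],None,fx=4.5,fy=4.5,interpolation=2); c=cv2.resize(t[190:280,270:360,::-1],None,fx=3,fy=3,interpolation=2)
can=np.zeros((340,790,3),np.uint8); can[:a.shape[0],:a.shape[1]]=a; can[:c.shape[0],510:510+c.shape[1]]=c; cv2.imwrite("pics/c3.png",can)
for c_ in("top","side"):
    for e in models.pinpoint(c_,"strip")[:3]: print(c_,np.round(np.array(e["point"])*[640,480],1),e["conf"])
    for e in models.pinpoint(c_,"rail_tab")[:2]: u=np.array(e["point"])*[640,480]; print(c_,"tab",u,back(c_,u,.067),e["conf"])
```

```text
14.8333 [0.60105809 0.07281262 0.14760155] [-8.93169007e-06  6.96930485e-01  7.17138687e-01  3.97527512e-05] 0.0008217443913618501
-70 17 15.1; -60 13 25.1; -50 20 42.8; -40 22 43.9; -30 21 41.3; -20 23 43.3; -10 20 42.4; 0 23 43.8; 10 20 43.9; 20 20 43.3; 30 24 43.0; 40 16 44.2; 50 21 49.1; 60 20 48.4; 70 21 48.9; 80 3 50.6; 90 0 None; 100 0 None; 110 10 47.6; top [396.1 223.4] 0.58
top [171.4 291.5] 0.52
top tab [348.416 225.312] [0.5954226  0.00247126 0.067     ] 0.86
side [398.3 365.4] 0.91
side [313.9 228.7] 0.47
side tab [315.072 236.784] [0.60909702 0.02249613 0.067     ] 0.7
```

View pics/c3.png

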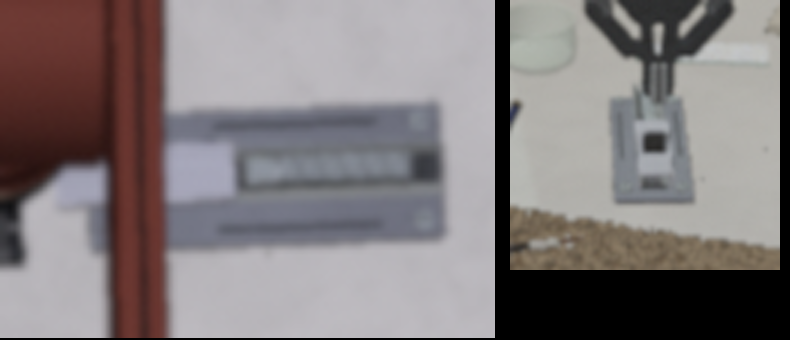

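The pictures show the strip down in the channel at top px ~(393,222), with its top at z ≈ 43 mm along the whole length, so it is seated between nose and follower. The rail is still open. Now I'll go behind the tab with the fingers closed.

move_arm --plan '[{"dp":[-0.35,0,0],"angular":[0,0,0],"hand":0},{"dp":[0,0,0.3],"angular":[0,0,0],"hand":0},{"dp":[0,0,0.3],"angular":[0,0,0],"hand":0},{"dp":[0,0,0.23],"angular":[0,0,0],"hand":0},{"dp":[0,0,0],"angular":[0,0,0],"hand":0},{"dp":[0,0,0],"angular":[0,0,0],"hand":0}]'

```text
t: 15.63
ee_pos: [0.601, 0.0349, 0.063]
eef_rot: [-0.001, 0.699, 0.715, -0.001]
contact_force: [-0.1, -0.9, 0.8]
opening: -0.001
grasp_force: 0.0
```

move_arm --plan '[{"dp":[-0.04,0,0.01],"angular":[0,0,0],"hand":0},{"dp":[-0.04,0,0],"angular":[0,0,0],"hand":0},{"dp":[-0.02,0,0],"angular":[0,0,0],"hand":0},{"dp":[-0.02,0,0],"angular":[0,0,0],"hand":0},{"dp":[-0.02,0,0],"angular":[0,0,0],"hand":0},{"dp":[-0.02,0,0],"angular":[0,0,0],"hand":0},{"dp":[-0.02,0,0],"angular":[0,0,0],"hand":0},{"dp":[-0.02,0,0],"angular":[0,0,0],"hand":0}]'

```text
t: 16.3
ee_pos: [0.6032, 0.0163, 0.0639]
eef_rot: [0.0, 0.698, 0.716, 0.001]
contact_force: [0.2, 4.4, 2.3]
opening: 0.003
grasp_force: 2.1
```

move_arm --plan '[{"dp":[-0.03,-0.01,0],"angular":[0,0,0],"hand":0},{"dp":[-0.04,0,0],"angular":[0,0,0],"hand":0},{"dp":[-0.04,0,0],"angular":[0,0,0],"hand":0},{"dp":[-0.04,0,0],"angular":[0,0,0],"hand":0},{"dp":[-0.04,0,0],"angular":[0,0,0],"hand":0},{"dp":[-0.04,0,0],"angular":[0,0,0],"hand":0},{"dp":[-0.04,0,0],"angular":[0,0,0],"hand":0},{"dp":[-0.04,0,0],"angular":[0,0,0],"hand":0}]'

```text
t: 16.97
ee_pos: [0.6025, -0.0158, 0.0633]
eef_rot: [-0.0, 0.698, 0.716, 0.0]
contact_force: [2.4, 4.9, 1.9]
opening: 0.004
grasp_force: 2.2
```

move_arm --plan '[{"dp":[-0.04,0,0],"angular":[0,0,0],"hand":0},{"dp":[-0.04,0,0],"angular":[0,0,0],"hand":0},{"dp":[-0.04,0,0],"angular":[0,0,0],"hand":0},{"dp":[-0.04,0,0],"angular":[0,0,0],"hand":0},{"dp":[-0.04,0,0],"angular":[0,0,0],"hand":0},{"dp":[-0.04,0,0],"angular":[0,0,0],"hand":0},{"dp":[-0.04,0,0],"angular":[0,0,0],"hand":0},{"dp":[-0.04,0,0],"angular":[0,0,0],"hand":0}]'

```text
t: 17.63
ee_pos: [0.6033, -0.0477, 0.0632]
eef_rot: [-0.0, 0.698, 0.716, 0.0]
contact_force: [2.4, 3.9, 0.9]
opening: 0.002
grasp_force: 2.2
```

move_arm --plan '[{"dp":[-0.04,0,0],"angular":[0,0,0],"hand":0},{"dp":[-0.04,0,0],"angular":[0,0,0],"hand":0},{"dp":[-0.04,0,0],"angular":[0,0,0],"hand":0},{"dp":[-0.04,0,0],"angular":[0,0,0],"hand":0},{"dp":[-0.04,0,0],"angular":[0,0,0],"hand":0},{"dp":[-0.03,0,0],"angular":[0,0,0],"hand":0},{"dp":[0,0,0],"angular":[0,0,0],"hand":0}]'

```text
t: 18.22
ee_pos: [0.6035, -0.0712, 0.063]
eef_rot: [-0.0, 0.698, 0.716, -0.001]
contact_force: [-0.5, 1.4, -0.3]
opening: -0.002
grasp_force: 0.3
```

move_arm --plan '[{"dp":[-0.01,0,0],"angular":[0,0,0],"hand":0},{"dp":[-0.01,0,0],"angular":[0,0,0],"hand":0},{"dp":[-0.01,0,0],"angular":[0,0,0],"hand":0},{"dp":[-0.01,0,0],"angular":[0,0,0],"hand":0},{"dp":[-0.01,0,0],"angular":[0,0,0],"hand":0},{"dp":[0,0,0],"angular":[0,0,0],"hand":0}]'

```text
t: 18.72
ee_pos: [0.6034, -0.0753, 0.0629]
eef_rot: [-0.0, 0.698, 0.716, -0.0]
contact_force: [-0.5, 3.6, 0.7]
opening: 0.001
grasp_force: 1.7
```

move_arm --plan '[{"dp":[-0.01,0,0],"angular":[0,0,0],"hand":0},{"dp":[-0.01,0,0],"angular":[0,0,0],"hand":0},{"dp":[-0.01,0,0],"angular":[0,0,0],"hand":0},{"dp":[0,0,0],"angular":[0,0,0],"hand":0}]'

```text
t: 19.05
ee_pos: [0.6035, -0.0785, 0.0629]
eef_rot: [-0.0, 0.698, 0.716, -0.0]
contact_force: [-1.7, 3.6, 0.2]
opening: 0.0
grasp_force: 1.7
```

move_arm --plan '[{"dp":[-0.01,0,0],"angular":[0,0,0],"hand":0},{"dp":[-0.01,0,0],"angular":[0,0,0],"hand":0},{"dp":[0,0,0],"angular":[0,0,0],"hand":0}]'

```text
t: 19.3
ee_pos: [0.6037, -0.0805, 0.0629]
eef_rot: [-0.0, 0.698, 0.716, -0.0]
contact_force: [-2.2, 2.8, -1.0]
opening: -0.001
grasp_force: 1.7
```

move_arm --plan '[{"dp":[-0.01,0,0],"angular":[0,0,0],"hand":0},{"dp":[-0.01,0,0],"angular":[0,0,0],"hand":0},{"dp":[0,0,0],"angular":[0,0,0],"hand":0}]'

```text
t: 19.55
ee_pos: [0.6038, -0.0825, 0.063]
eef_rot: [-0.0, 0.698, 0.716, -0.0]
contact_force: [-2.3, 3.0, -1.8]
opening: 0.005
grasp_force: 1.7
```

move_arm --plan '[{"dp":[-0.01,0,0],"angular":[0,0,0],"hand":0},{"dp":[0,0,0],"angular":[0,0,0],"hand":0}]'

```text
t: 19.72
ee_pos: [0.604, -0.0834, 0.0631]
eef_rot: [-0.0, 0.698, 0.716, -0.0]
contact_force: [-2.2, 3.3, -1.2]
opening: -0.003
grasp_force: 1.8
```

move_arm --plan '[{"dp":[-0.01,0,0],"angular":[0,0,0],"hand":0},{"dp":[0,0,0],"angular":[0,0,0],"hand":0}]'

```text
t: 19.88
ee_pos: [0.6042, -0.0845, 0.0632]
eef_rot: [0.0, 0.698, 0.716, -0.0]
contact_force: [-1.3, 2.9, -2.3]
opening: 0.003
grasp_force: 1.8
```

move_arm --plan '[{"dp":[-0.01,0,0],"angular":[0,0,0],"hand":0},{"dp":[0,0,0],"angular":[0,0,0],"hand":0}]'

```text
t: 20.05
ee_pos: [0.6043, -0.0855, 0.0633]
eef_rot: [0.0, 0.698, 0.716, 0.0]
contact_force: [-1.0, 2.8, -2.2]
opening: -0.005
grasp_force: 1.8
```

move_arm --plan '[{"dp":[-0.007,0,0],"angular":[0,0,0],"hand":0},{"dp":[0,0,0],"angular":[0,0,0],"hand":0}]'

```text
t: 20.22
ee_pos: [0.6044, -0.0862, 0.0633]
eef_rot: [0.0, 0.698, 0.716, 0.0]
contact_force: [-1.0, 3.3, -2.1]
opening: -0.002
grasp_force: 1.8
```

move_arm --plan '[{"dp":[-0.01,0,0],"angular":[0,0,0],"hand":0},{"dp":[0,0,0],"angular":[0,0,0],"hand":0}]'

```text
t: 20.38
ee_pos: [0.6044, -0.0869, 0.0633]
eef_rot: [-0.0, 0.698, 0.716, 0.0]
contact_force: [-1.2, 4.1, -2.4]
opening: 0.0
grasp_force: 2.4
```

move_arm --plan '[{"dp":[-0.01,0,0],"angular":[0,0,0],"hand":0},{"dp":[0,0,0],"angular":[0,0,0],"hand":0}]'

```text
t: 20.55
ee_pos: [0.6044, -0.087, 0.0633]
eef_rot: [-0.001, 0.698, 0.716, 0.001]
contact_force: [-0.9, 7.8, -1.2]
opening: 0.003
grasp_force: 4.0
```

move_arm --plan '[{"dp":[-0.007,0,0],"angular":[0,0,0],"hand":0},{"dp":[0,0,0],"angular":[0,0,0],"hand":0}]'

```text
t: 20.72
ee_pos: [0.6044, -0.0871, 0.0633]
eef_rot: [-0.001, 0.698, 0.716, 0.001]
contact_force: [-1.8, 9.7, -1.8]
opening: 0.004
grasp_force: 5.1
```

The end stop was felt: force rose to 9.7 N with no further motion. Backing off and rising.

move_arm --plan '[{"dp":[0.02,0,0],"angular":[0,0,0],"hand":0},{"dp":[0.05,0,0],"angular":[0,0,0],"hand":0},{"dp":[0.1,0,0],"angular":[0,0,0],"hand":0},{"dp":[0.1,0,-0.2],"angular":[0,0,0],"hand":0},{"dp":[0.3,0,-0.35],"angular":[0,0,0],"hand":0},{"dp":[0.4,0,-0.35],"angular":[0,0,0],"hand":0},{"dp":[0.4,0,0],"angular":[0,0,0],"hand":0},{"dp":[0.4,0,0],"angular":[0,0,0],"hand":0},{"dp":[0.4,0,0],"angular":[0,0,0],"hand":0},{"dp":[0,0,0],"angular":[0,0,0],"hand":0},{"dp":[0,0,0],"angular":[0,0,0],"hand":0}]'

```text
t: 21.63
ee_pos: [0.5994, 0.1191, 0.1431]
eef_rot: [0.001, 0.697, 0.717, 0.0]
contact_force: [1.2, 0.2, -0.2]
opening: -0.002
grasp_force: 0.0
```

Run:
```python
from h import *
s=r.sense(); print(s["t"],s["ee_pos"],s["contact_force"])
im,d=optics.read_camera("top"); W=cloud("top",d)
b=W[205:240,325:425].reshape(-1,3); ax=np.array([-.0287,1,0]); o=np.array([.6045,-.099,0])
xt=(b-o)@ax; yt=(b-o)@np.array([-1,-.0287,0]); k=(abs(yt)<.006)
for lo in range(-70,80,8):
    q=k&(xt>lo/1000)&(xt<(lo+8)/1000); print(lo,(np.nanmedian(b[q,2])*1000).round(1) if q.any() else None,end="; ")
g=cv2.cvtColor(im,cv2.COLOR_RGB2GRAY); print(g[223,370:424].tolist())
rw=g[228]; print("rail nose end x_t",[(back("top",(c,223),.048)-o)@ax for c in cross(g[223,405:420],110,405)],"rear",[(back("top",(c,223),.048)-o)@ax for c in cross(g[223,365:380],110,365)])
for e in models.pinpoint("top","rail_tab")[:2]: u=np.array(e["point"])*[640,480]; print("tab",u,(back("top",u,.067)-o)@ax,e["conf"])
cv2.imwrite("pics/c4.png",cv2.resize(im[130:290,320:490,::-1],None,fx=3.5,fy=3.5,interpolation=2))
```

```text
21.6333 [0.59939011 0.1191222  0.1430799 ] [ 1.17607762  0.24142136 -0.16717104]
-70 16.4; -62 49.3; -54 49.5; -46 50.1; -38 50.8; -30 50.0; -22 48.6; -14 52.1; -6 69.0; 2 48.6; 10 49.1; 18 50.0; 26 49.9; 34 41.3; 42 16.5; 50 17.7; 58 16.1; 66 17.3; 74 17.7; [58, 59, 64, 80, 106, 133, 150, 159, 162, 163, 163, 163, 164, 164, 163, 164, 164, 163, 158, 136, 92, 49, 32, 43, 88, 137, 160, 167, 167, 167, 168, 168, 168, 168, 168, 168, 168, 168, 168, 168, 169, 169, 168, 169, 167, 153, 121, 104, 128, 160, 176, 180, 181, 181]
rail nose end x_t [np.float64(-0.06341119510205195), np.float64(-0.06485957484134879)] rear [np.float64(0.03866941915843014)]
tab [395.072 220.992] -0.00922930663971434 0.6
```

View pics/c4.png

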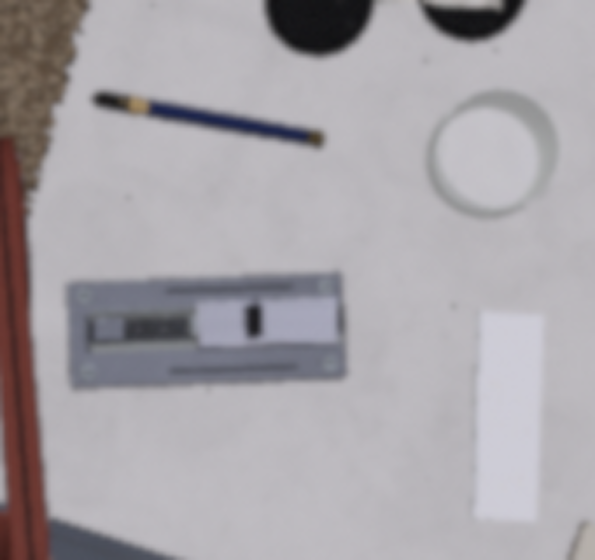

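The picture shows the rail shut at px (354–417, 222), covering about x = -60 to +38 mm in the tacker's frame. The bystanders are untouched.

```bash
python3 -c "
from workcell import workorder; print(workorder.close_job())"
```

```text
the job is handed in; nothing more can be done
None
```

The strip is seated in the channel between nose and follower, it was let go before the rail moved, the rail is shut against its end stop, and the job is handed in at about 22 s; the hand-in gave no verdict.

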